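# Fit the spacer on the stencil cutter's spindle and bring its pivot ball in the pan

### The job

The stencil cutter's dial head is off for service: take the tall spacer sleeve and slide it over the upright spindle, lowering it all the way down to the shoulder without dropping it. Then pick up the small pan with the loose bearing ball by its handle and, keeping it level with the ball untouched and resting in the middle all the way, turn it a quarter turn so that its handle points straight out to the cutter's front (the feed-table side) and bring its pouring lip right over the spindle's tip, close above it and touching nothing, ready for me to tip the ball into its seat. Finish while holding the pan still there, and leave the other things on the bench alone.

Things in the scene. Friction and masses are not known exactly. Their poses are not given: they have to be found in the camera images.
- machine: Stencil cutter, dial head off, fixed: dark cast-iron base 310 mm across, 90 mm high, a ring of dies on top, hub and upright spindle in its middle. Origin on the bench under the spindle axis; -x is its front, where the steel feed table (260 mm wide, up to 83 mm high) stands out to 208 mm from the axis. Hand lever on its -y side, up to 120 mm high. All but hub and spindle is lower than 120 mm.
- spindle_top (a point): Centre of the spindle's tip, 212 mm above the bench, axes as the cutter's. Round shaft 22 mm across, tip tapered, with a small cupped ball seat in its end; it stands 62 mm above a flat shoulder (37 mm across, 150 mm above the bench) that carries the spacer. The hub stays 37 mm across down to 116 mm above the bench.
- spacer_center (a point): Centre of the spacer sleeve, a plain steel tube standing upright on the bench: 40 mm outside, bore 25 mm, 36 mm tall, 120 g. The point is on its axis, half-way up; z is its axis.
- pan_center (a point): Centre of the small parts pan, 16 mm above its underside: shallow aluminium dish 116 mm across, 32 mm high, about 140 g, on a flat foot 80 mm across; inside dished, floor 5 mm above the underside, gentle slope, steep near the rim. Pan's frame: z up, black handle along -x, pouring lip along -y (a quarter turn from the handle).
- pan_handle (a point): Grip point of the pan's handle, 95 mm from the dish's centre, 29 mm above the pan's underside. The handle is a straight level bar 18 mm wide and 14 mm tall, from 56 to 154 mm from the dish's centre. Axes as the pan's (the handle runs along x).
- pan_lip (a point): End of the pan's pouring lip, 74 mm from the dish's centre along -y of the pan, 30 mm above its underside. Axes as the pan's.
- ball_center (a point): Centre of the loose bearing ball, a steel ball 18 mm across, 24 g, that rolls freely and lies in the middle of the pan (its centre then 14 mm above the pan's underside).
- pan: The same pan; origin at the centre of its underside, axes as told for the pan's centre.
- ball: The same ball (its axes turn as it rolls; use its centre).
- spacer: The same spacer sleeve; origin at the centre of its underside.
- locknut: Bystander: flat lock nut, a plain steel ring 52 mm across and only 9 mm thick (a bystander, not the spacer); origin at the centre of its underside
- screwdriver: Bystander: screwdriver 190 mm long, lying; origin at the centre of its underside
- wrench: Bystander: flat steel spanner 180 mm long, lying; origin at the centre of its underside
- bottle_white: Bystander: white bottle, 44 mm across, 150 mm tall; origin at the centre of its underside
- bottle_dark: Bystander: blue bottle with white cap, 42 mm across, 165 mm tall; origin at the centre of its underside
- tape_roll: Bystander: roll of paper tape, 90 mm across, 24 mm thick, lying flat; origin at the centre of its underside
- eraser: Bystander: whiteboard eraser 125 x 50 x 34 mm; origin at the centre of its underside

How it is judged:
By the outcome, as a careful person would: the job done as asked, in the order asked, and still so for the second after the job is handed in, while the arm keeps its last pose, push and grip.
It also fails if it takes over 72 s, if anything falls off the work surface, if the arm or the gripper's body presses on something with over 40 N, if the wrist force passes 120 N, or if a joint passes its speed limit or range.

### The arm

A 6-joint arm with a two-finger parallel gripper is mounted at the origin on the work surface. World frame = base frame: x ahead of the robot, y to its left, z up, the work surface at z = 0. Lengths are in m, angles in degrees, forces in N, time in s.
With the tool pointing down it reaches from about 0.4 to 0.825 m from the base axis. Payload 7 kg.
Tool frame: the origin (TCP) lies at the centre of the arm's flange, where the gripper is bolted on; the fingertips stand 178 mm ahead of it and the grasp point (between the pads) lies 159 mm ahead of it (tip_reach is the distance from the TCP to the fingertips, in m); z points along the fingers, y is the line along which they close (so a half turn about z gives the same grasp; the last joint's range is limited). The gripper opens to 88 mm and grips with 3 to 60 N. Pads are 19 mm wide; open, the fingers measure 130 mm over their backs; the gripper's body (78 mm by 193 mm) begins 47 mm behind the grasp point.
Start: joints at [-56.144, 20.546, 0.682, 0, -70.136, -16.507], TCP at [0.201, -0.644, 0.405] pointing down, gripper open.
Joint ranges: [-176.03, 176.03], [-82.01, 121.73], [-58.28, 71.71], [-173.87, 95.51], [-174.79, -0.11], [-173.66, 173.66]. Speed limits (degrees/s): [136.94, 136.94, 172.46, 180, 180, 180].

### API

Orientations are given as [roll, pitch, yaw] about the fixed x, y, z axes, in that order (R = Rz(yaw) Ry(pitch) Rx(roll)).
In Python, from plant import * gives the robot as it stands.
- The arm moves only by the shell command python3 -m handwheel 'ROWS'. ROWS is JSON, a list of rows, each a list of 7 numbers: the opening, from -1 (shut) to 1 (fully open), then the shift along the tool's x, y, z as a fraction of full scale, then the turn, a rotation vector about the tool's x, y, z as a fraction of full scale. A call has 1 to 5 rows; each row shifts and turns the commanded pose from where the row before left it, along the tool's axes as they then stand; what a row does not reach is not made up. Full scale, the value 1, is 0.025 m for a shift and 6 degrees for a turn. A row lasts 1/8 s, in which the tool goes at most 62.5 mm and 10.7 degrees, less where a joint would pass 70% of its speed; a pose out of reach is approached as far as the arm can. A call with a number of a shift or a turn outside -1 to 1 is refused whole. A call with a gripper value outside its range is refused whole. The fingers move at their own pace and stop on an object; the grip force is fixed at half the most. Time passes only in rows, so rows that do not move let the fingers close. It gives the time, the measured TCP pose, the force, the opening and the grip force at its end, in the units of the state.
- get_obs(): the state, without advancing time (a new reading comes with each control period).
- snapshot(name): name is "side" or "top"; returns a dict with "color" (384x512x3 uint8, red, green, blue), "fx", "fy", "cx", "cy" (pixels), "R" (3x3) and "t" (3): a world point X has camera coordinates R X + t. Camera axes: x right, y down, z forward; pixel columns grow to the right and rows downward; lengths in m; the calibration is good to about 2 mm. A picture is of the moment at which its call begins. There is no depth.
- close_job(): hands the job in; it is judged then, once.
The state is a dict: "clock": time; "joint_pos": joint angles; "qvel": joint speeds; "tau": joint torques, N m; "tool_pos": TCP position; "orientation": TCP orientation; "force": force on the tool from outside, world axes, zero at the start; "moment": the same for the moment, N m; "opening": finger opening in m; "gripper_force": force on a finger pad.
Only numpy, scipy, OpenCV 4.12 (cv2) and the standard library are available. Lean on these libraries where they do the work, as an engineer would, in place of code of your own. Each camera call takes 0.05 s, during which the arm holds its last target. There are 200 camera calls.

## Working session

There is one attempt and no reset: what is moved stays moved. The work goes in short steps, Python scripts to look and compute and a shell command to move; the robot and the scene stay as the last step left them, time stands still between calls to the robot, and variables do not carry over. Pictures are saved under pics/ and viewed, at most 10 in all, crops included, and the job is handed in when it is done.

```bash
ls; mkdir -p pics; python3 - <<'E'
from plant import *
import cv2
for n in("top","side"):
    s=snapshot(n); cv2.imwrite(f"pics/{n}0.png",s["color"][:,:,::-1]); print(n,s["fx"],s["cx"],s["cy"],s["R"],s["t"])
print(get_obs())
E
```

```text
pics
top 389.1695416122993 253.71635126196 192.8939837849305 [[ 0.01365007 -0.99983743  0.01178075]
 [-0.99430654 -0.01481789 -0.10552216]
 [ 0.10567957 -0.01027329 -0.99434717]] [0.01353417 0.54757306 1.29331477]
side 383.46121900710807 258.2146180624861 176.63783549512553 [[-0.9926141  -0.1211852   0.00560243]
 [-0.09427931  0.74152158 -0.6642719 ]
 [ 0.0763456  -0.65989385 -0.74747004]] [0.53655627 0.14434706 1.31443535]
{'clock': 0.1, 'joint_pos': array([-5.61436919e+01,  2.05865439e+01,  6.39572910e-01, -1.87515478e-02,
       -7.01361536e+01, -1.65044229e+01]), 'qvel': array([-0.05842871, -0.1089587 , -0.02106355,  0.07985286,  0.05183193,
        0.04055801]), 'tau': array([-3.51215691e-03, -5.84161448e+01,  2.93750560e+01,  7.01547593e+00,
        1.01445973e-02, -4.00712236e-05]), 'tool_pos': array([ 0.20123153, -0.64412294,  0.40382606]), 'orientation': array([ 1.79915292e+02, -6.71470458e-03, -1.62654494e+02]), 'force': array([-0.65930602, -0.58168775,  0.50764517]), 'moment': array([ 0.0081779 , -0.00398355,  0.01319026]), 'gripper_force': 0.0, 'opening': 0.08731038490460884}
```

View pics/top0.png

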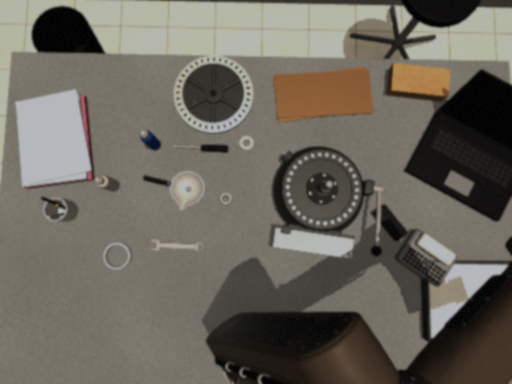

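View pics/side0.png

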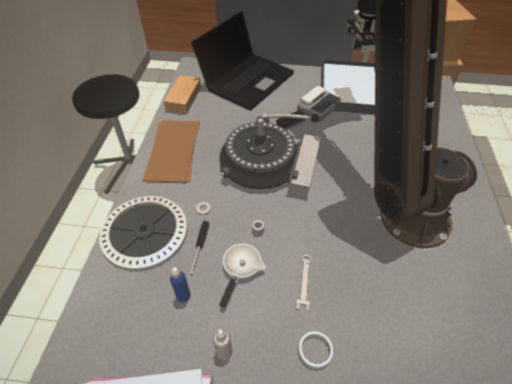

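The top view shows the spacer at (226,199), the lock nut at (246,143) and the pan at about (186,188) with its handle to the left and its lip down. The cutter is at (322,188) with its feed table down (world -x). The side view shows the spacer at (258,228), the pan at (242,262) and the spindle at (262,125). I'll enlarge these.

```bash
python3 - <<'E'
import cv2,numpy as np
t=cv2.imread("pics/top0.png");s=cv2.imread("pics/side0.png")
c=cv2.resize(t[125:275,130:390],None,fx=3,fy=3,interpolation=cv2.INTER_CUBIC);cv2.imwrite("pics/topc.png",c)
a=cv2.resize(s[105:205,205:335],None,fx=3,fy=3,interpolation=cv2.INTER_CUBIC)
b=cv2.resize(s[210:310,205:335],None,fx=3,fy=3,interpolation=cv2.INTER_CUBIC)
cv2.imwrite("pics/sidec.png",np.hstack([a,b]))
E
```

```text
(no output)
```

View pics/topc.png

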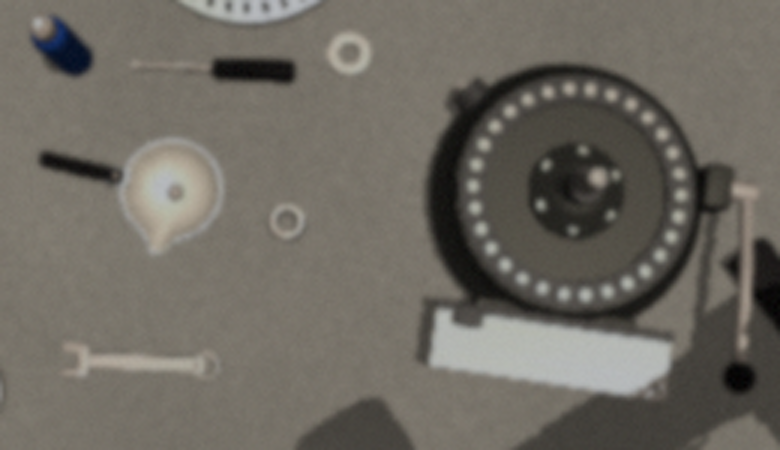

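View pics/sidec.png

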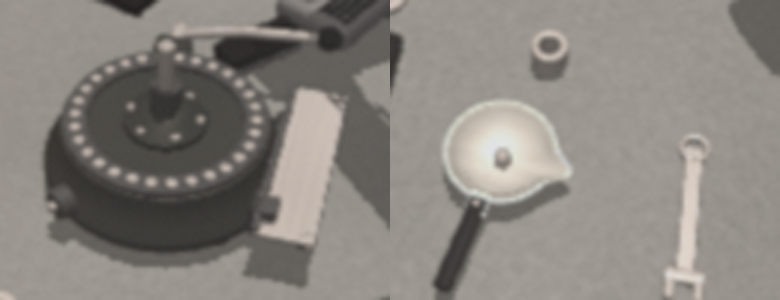

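The crops show: spindle tip at (597,177) in the top crop and (167,45) in the side crop; spacer at (287,221) and (549,45); ball in the pan's middle at (175,191) and (502,157). The feed table's edges slope about 9° in the top view. Next I'll measure at subpixel level.

```bash
cat > h.py <<'E'
import cv2,numpy as np
from plant import *
def ray(s,uv):
    d=s["R"].T@np.array([(uv[0]-s["cx"])/s["fx"],(uv[1]-s["cy"])/s["fy"],1]); return -s["R"].T@s["t"],d/np.linalg.norm(d)
def onz(s,uv,z):
    c,d=ray(s,uv); return c+d*(z-c[2])/d[2]
def proj(s,X):
    p=s["R"]@np.array(X)+s["t"]; return np.array([s["cx"]+s["fx"]*p[0]/p[2],s["cy"]+s["fy"]*p[1]/p[2]])
def tri(s1,u1,s2,u2):
    A=[];b=[]
    for s,u in((s1,u1),(s2,u2)):
        c,d=ray(s,u); P=np.eye(3)-np.outer(d,d); A.append(P);b.append(P@c)
    X=np.linalg.lstsq(np.vstack(A),np.hstack(b),rcond=None)[0]
    return X,proj(s1,X)-u1,proj(s2,X)-u2
def cen(s,box,lo=None,hi=None,big=True):
    x0,y0,x1,y1=box; g=cv2.cvtColor(s["color"],cv2.COLOR_RGB2GRAY)[y0:y1,x0:x1]
    g=cv2.resize(g,None,fx=4,fy=4,interpolation=cv2.INTER_CUBIC)
    m=((g>lo) if lo else (g<hi)).astype(np.uint8)
    cs=cv2.findContours(m,cv2.RETR_EXTERNAL,cv2.CHAIN_APPROX_NONE)[0]
    c=max(cs,key=cv2.contourArea).astype(float)
    c=(c+.5)/4-.5+[x0,y0]; return c.astype(np.float32)
E
python3 - <<'E'
from h import *
np.set_printoptions(precision=4,suppress=True)
t=snapshot("top");s=snapshot("side")
def el(c): e=cv2.fitEllipse(c);return np.array(e[0]),e[1]
# tip
a=cen(t,(324,179,336,190),lo=140);b=cen(s,(256,115,266,125),lo=150)
print("tip",el(a),el(b),tri(t,el(a)[0],s,el(b)[0]))
# spacer
a=cen(t,(216,189,236,209),lo=150);b=cen(s,(248,216,270,232),lo=150)
for n,i,c in(("t",t,a),("s",s,b)): print("spacer",n,el(c),onz(i,el(c)[0],.036))
# pan rim
a=cen(t,(166,165,210,215),lo=160);b=cen(s,(218,238,268,282),lo=160)
for n,i,c in(("t",t,a),("s",s,b)):
    P=np.array([onz(i,p[0],.031)[:2] for p in c]); 
    (cc,r)=cv2.minEnclosingCircle(P.astype(np.float32))
    from scipy.optimize import least_squares
    f=least_squares(lambda q:np.hypot(*(P-q[:2]).T)-q[2],[*P.mean(0),.058],loss="soft_l1",f_scale=.001).x
    tip=P[np.argmax(np.hypot(*(P-f[:2]).T))]
    d=tip-f[:2];print("pan",n,f,"lip",tip,np.hypot(*d),"lipdir",np.degrees(np.arctan2(d[1],d[0])))
# handle
a=cen(t,(140,170,168,190),hi=60);b=cen(s,(215,278,238,308),hi=60)
for n,i,c in(("t",t,a),("s",s,b)):
    P=np.array([onz(i,p[0],.036)[:2] for p in c],np.float32); vx,vy,x,y=cv2.fitLine(P,cv2.DIST_L2,0,.01,.01).ravel()
    r=cv2.minAreaRect(P); print("handle",n,r,"dir",np.degrees(np.arctan2(vy,vx)),x,y)
# ball dark grey
for n,i,box in(("t",t,(184,184,193,194)),("s",s,(367-0,0,1,1))):
    if n=="t": c=cen(i,box,hi=165); print("ball",el(c),onz(i,el(c)[0],.014))
# table
c=cen(t,(272,222,358,262),lo=150);P=np.array([onz(t,p[0],.08)[:2] for p in c],np.float32);print("table",cv2.minAreaRect(P))
g=cv2.cvtColor(t["color"],cv2.COLOR_RGB2GRAY)
E
```

```text
tip (array([328.8495, 183.614 ]), (3.264143943786621, 3.652332067489624)) (array([260.0491, 119.7229]), (2.6259899139404297, 3.8201329708099365)) (array([ 0.5588, -0.1966,  0.2147]), array([ 0.0043, -0.198 ]), array([0.1649, 0.0312]))
spacer t (array([229.3998, 196.1575]), (1.3036658763885498, 3.6078546047210693)) [0.5343 0.1033 0.036 ]
spacer s (array([259.5617, 222.8656]), (14.745759010314941, 22.88408851623535)) [0.5231 0.1083 0.036 ]
pan t [0.5584 0.2512 0.0385] lip [0.4926 0.2679] 0.06781755550220835 lipdir 165.7703273500493
pan s [0.5618 0.2446 0.0602] lip [0.4853 0.2633] 0.07872764906880672 lipdir 166.30185175732996
handle t ((0.5843102335929871, 0.3541925251483917), (0.08603043854236603, 0.016591578722000122), 77.6214599609375) dir 76.445496 0.58433926 0.3537732
handle s ((0.5853376984596252, 0.3586347699165344), (0.08386591821908951, 0.013358550146222115), 77.52058410644531) dir 80.41845 0.5893927 0.36213988
ball (array([188.2422, 188.8507]), (5.876840114593506, 6.334473609924316)) [0.5595 0.2461 0.014 ]
table ((0.3825531303882599, -0.1720544397830963), (0.2546829879283905, 0.06306950747966766), 82.38328552246094)
```

```bash
python3 - <<'E'
from h import *
from scipy.optimize import least_squares
np.set_printoptions(precision=4,suppress=True)
t=snapshot("top");s=snapshot("side")
for n,i,box in(("t",t,(216,189,236,209)),("s",s,(248,216,270,240))):
    x0,y0,x1,y1=box;g=cv2.cvtColor(i["color"],cv2.COLOR_RGB2GRAY)[y0:y1,x0:x1];print(n);print(g[::2,::2] if n=="s" else g[4:-4:1,3:-3:1])
    for th in(125,130,135,140):
        c=cen(i,box,lo=th);e=cv2.fitEllipse(c);print(th,e,onz(i,e[0],.036))
for n,i,(cx,cy,w,h,r) in(("t",t,(322,188,50,50,.7)),("s",s,(260,143,40,30,.7))):
    g=cv2.cvtColor(i["color"],cv2.COLOR_RGB2GRAY)
    k=cv2.morphologyEx(g,cv2.MORPH_TOPHAT,np.ones((7,7)));k=(k>45).astype(np.uint8)
    N,_,st,ce=cv2.connectedComponentsWithStats(k)
    q=[c for c,a in zip(ce[1:],st[1:,4]) if abs(c[0]-cx)<w and abs(c[1]-cy)<h and 2<=a<40]
    for z in(.09,.095,.1):
        P=np.array([onz(i,c,z)[:2] for c in q]);f=least_squares(lambda v:np.hypot(*(P-v[:2]).T)-v[2],[.558,-.197,.11],loss="cauchy",f_scale=.002)
        rr=abs(np.hypot(*(P-f.x[:2]).T)-f.x[2]);print(n,z,f.x,len(P),(rr<.004).sum())
E
```

```text
t
[[115 116 122 133 140 143 140 141 142 133 128 121 118 118]
 [117 117 131 146 149 143 137 140 146 148 140 128 123 119]
 [115 123 141 146 139 123 114 114 130 147 153 142 129 121]
 [113 132 147 136 114 103 102 101 105 127 151 152 134 124]
 [116 137 146 122 103 105 107 106  98 111 142 155 137 120]
 [117 139 142 121 106 110 114 114 102 111 136 150 137 117]
 [115 137 143 124 112 114 116 114 107 116 138 148 129 113]
 [110 133 147 134 120 116 118 115 111 122 143 143 120 112]
 [109 123 140 142 134 129 128 125 128 140 145 131 110 110]
 [108 110 127 139 144 141 148 146 145 146 136 117 108 113]
 [109 107 112 122 135 145 152 148 141 129 116 108 112 114]
 [113 110 108 112 120 127 130 128 118 109 106 109 114 116]]
125 ((225.42041015625, 197.8582763671875), (11.785621643066406, 12.229411125183105), 43.295597076416016) [0.5283 0.1166 0.036 ]
130 ((225.36578369140625, 197.9097900390625), (11.3435640335083, 11.633816719055176), 35.29490661621094) [0.5281 0.1168 0.036 ]
135 ((225.36624145507812, 197.9379425048828), (10.921656608581543, 11.098685264587402), 40.40430450439453) [0.528  0.1168 0.036 ]
140
[... 587 characters left out ...]
54 151 152]
 [152 150 146 115 111 112 122 143 151 149 149]
 [151 154 156 151 149 152 153 150 150 151 150]]
125 ((258.5, 227.5), (25.59853172302246, 28.261878967285156), 0.0) [0.5243 0.1268 0.036 ]
130 ((258.5, 227.5), (25.59853172302246, 28.261878967285156), 0.0) [0.5243 0.1268 0.036 ]
135 ((258.5, 227.5), (25.59853172302246, 28.261878967285156), 0.0) [0.5243 0.1268 0.036 ]
140 ((258.5, 227.5), (25.59853172302246, 28.261878967285156), 0.0) [0.5243 0.1268 0.036 ]
t 0.09 [ 0.5597 -0.1995  0.1127] 37 30
t 0.095 [ 0.5591 -0.1986  0.1123] 37 30
t 0.1 [ 0.5585 -0.1976  0.1118] 37 30
s 0.09 [ 0.5606 -0.2101  0.1132] 36 29
s 0.095 [ 0.56   -0.2049  0.1126] 36 29
s 0.1 [ 0.5594 -0.1996  0.1121] 36 29
```

```bash
python3 -m handwheel '[[1,0,0,0,0,0,-1],[1,0,0,0,0,0,-1],[1,0,0,0,0,0,-1],[1,0,0,0,0,0,-1],[1,0,0,0,0,0,-1]]' >/dev/null
python3 -m handwheel '[[1,0,0,0,0,0,-1],[1,0,0,0,0,0,-1],[1,0,0,0,0,0,-1],[1,0,0,0,0,0,-1],[1,0,0,0,0,0,-1]]' >/dev/null
python3 -m handwheel '[[1,0,0,0,0,0,-1],[1,0,0,0,0,0,-1],[1,0,0,0,0,0,-0.1],[1,0,0,0,0,0,0],[1,0,0,0,0,0,0]]'
```

```text
clock: 2.17
tool_pos: [0.2013, -0.6443, 0.4047]
orientation: [-180.0, -0.0, -90.1]
force: [-0.1, 0.5, 0.2]
opening: 0.0877
gripper_force: 0.0
```

```bash
python3 - <<'E'
from h import *
np.set_printoptions(precision=4,suppress=True)
s=snapshot("side")
c=cen(s,(248,216,270,233),lo=159);e=cv2.fitEllipse(c);print(e,onz(s,e[0],.036),proj(s,[.528,.1168,.036]))
print(get_obs())
E
```

```text
((257.7475891113281, 224.21646118164062), (10.306408882141113, 12.16365909576416), 91.53226470947266) [0.5283 0.1143 0.036 ] [257.7557 224.852 ]
{'clock': 2.225, 'joint_pos': array([-56.1428,  20.5458,   0.6834,  -0.0018, -70.1371,  56.0334]), 'qvel': array([ 0.0824, -0.0164,  0.1147, -0.0035, -0.0912,  0.2138]), 'tau': array([  0.0003, -58.3041,  29.3984,   6.9331,   0.085 ,  -0.0215]), 'tool_pos': array([ 0.2013, -0.6443,  0.4047]), 'orientation': array([-179.9983,    0.0005,  -90.11  ]), 'force': array([ 0.1565, -0.1821,  0.3951]), 'moment': array([-0.0036,  0.0475, -0.0543]), 'gripper_force': 0.0, 'opening': 0.08779850501764258}
```

```bash
for i in 1 2 3 4 5 6; do :; done
python3 -m handwheel '[[1,-0.5,-0.2,0,0,0,0],[1,-0.95,-0.41,0,0,0,0],[1,-0.95,-0.41,0,0,0,0],[1,-0.95,-0.41,0,0,0,0],[1,-0.95,-0.41,0,0,0,0]]' >/dev/null
python3 -m handwheel '[[1,-0.95,-0.41,0,0,0,0],[1,-0.95,-0.41,0,0,0,0],[1,-0.95,-0.41,0,0,0,0],[1,-0.95,-0.41,0,0,0,0],[1,-0.95,-0.41,0,0,0,0]]' 
python3 -m handwheel '[[1,-0.95,-0.41,0,0,0,0],[1,-0.95,-0.41,0,0,0,0],[1,-0.95,-0.41,0,0,0,0],[1,-0.95,-0.41,0,0,0,0],[1,-0.95,-0.41,0,0,0,0]]' >/dev/null
python3 -m handwheel '[[1,-0.95,-0.41,0,0,0,0],[1,-0.95,-0.41,0,0,0,0],[1,-0.95,-0.41,0,0,0,0],[1,-0.95,-0.41,0,0,0,0],[1,-0.95,-0.41,0,0,0,0]]' >/dev/null
python3 -m handwheel '[[1,-0.95,-0.41,0,0,0,0],[1,-0.95,-0.41,0,0,0,0],[1,-0.95,-0.41,0,0,0,0],[1,-0.95,-0.41,0,0,0,0],[1,-0.95,-0.41,0,0,0,0]]' >/dev/null
python3 -m handwheel '[[1,-0.95,-0.41,0,0,0,0],[1,-0.95,-0.41,0,0,0,0],[1,-0.95,-0.41,0,0,0,0],[1,-0.95,-0.41,0,0,0,0],[1,-0.95,-0.41,0,0,0,0]]' >/dev/null
python3 -m handwheel '[[1,-0.95,-0.41,0.5,0,0,0],[1,-0.5,-0.2,1,0,0,0],[1,0,0,1,0,0,0],[1,0,0,0.5,0,0,0],[1,0,0,0,0,0,0]]'
```

```text
clock: 3.48
tool_pos: [0.2988, -0.4167, 0.4048]
orientation: [-180.0, -0.0, -90.1]
force: [-0.1, 0.3, -0.2]
opening: 0.0875
gripper_force: 0.0
clock: 6.6
tool_pos: [0.5193, 0.093, 0.3287]
orientation: [179.9, -0.1, -90.1]
force: [0.1, 0.1, 0.2]
opening: 0.0874
gripper_force: 0.0
```

```bash
python3 -m handwheel '[[1,-0.5,-0.2,0.3,0,0,0],[1,-0.41,-0.15,0.7,0,0,0],[1,0,0,1,0,0,0],[1,0,0,1,0,0,0],[1,0,0,0.8,0,0,0]]'
python3 -m handwheel '[[1,0,0,0.8,0,0,0],[1,0,0,0.5,0,0,0],[1,0,0,0.4,0,0,0],[1,0,0,0.2,0,0,0],[1,0,0,0.1,0,0,0]]'
python3 -m handwheel '[[1,0,0,0,0,0,0]]'
```

```text
clock: 7.22
tool_pos: [0.5281, 0.1162, 0.2329]
orientation: [180.0, -0.0, -90.0]
force: [-0.5, -0.1, -0.8]
opening: 0.0877
gripper_force: 0.0
clock: 7.85
tool_pos: [0.5283, 0.1158, 0.1847]
orientation: [-180.0, 0.0, -90.0]
force: [0.8, -0.5, 0.2]
opening: 0.0877
gripper_force: 0.0
clock: 7.98
tool_pos: [0.5283, 0.1157, 0.1849]
orientation: [-180.0, 0.0, -90.1]
force: [-0.2, -0.1, -0.6]
opening: 0.0875
gripper_force: 0.0
```

```bash
python3 -m handwheel '[[-1,0,0,0,0,0,0],[-1,0,0,0,0,0,0],[-1,0,0,0,0,0,0],[-1,0,0,0,0,0,0],[-1,0,0,0,0,0,0]]'
python3 -m handwheel '[[-1,0,0,0,0,0,0],[-1,0,0,0,0,0,0],[-1,0,0,0,0,0,0]]'
```

```text
clock: 8.6
tool_pos: [0.5282, 0.1157, 0.1847]
orientation: [-180.0, 0.0, -90.1]
force: [0.1, -0.5, -0.5]
opening: 0.0431
gripper_force: 0.0
clock: 8.98
tool_pos: [0.5282, 0.1157, 0.1847]
orientation: [-180.0, -0.0, -90.0]
force: [-0.9, 0.3, 0.7]
opening: 0.0396
gripper_force: 30.0
```

```bash
python3 -m handwheel '[[-1,0,0,-0.3,0,0,0],[-1,0,0,-0.8,0,0,0],[-1,0,0,-1,0,0,0],[-1,0,0,-1,0,0,0],[-1,0,0,-1,0,0,0]]'
python3 -m handwheel '[[-1,0,0,-1,0,0,0],[-1,0,0,-1,0,0,0],[-1,0,0,-1,0,0,0],[-1,0.3,0,-1,0,0,0],[-1,0.6,0,-1,0,0,0]]'
python3 -m handwheel '[[-1,0.9,-0.1,-0.3,0,0,0],[-1,0.9,-0.1,-0.2,0,0,0],[-1,0.9,-0.1,0,0,0,0],[-1,0.9,-0.1,0,0,0,0],[-1,0.9,-0.1,0,0,0,0]]'
python3 -m handwheel '[[-1,0.9,-0.1,0,0,0,0],[-1,0.9,-0.1,0,0,0,0],[-1,0.9,-0.1,0,0,0,0],[-1,0.9,-0.1,0,0,0,0],[-1,0.9,-0.1,0,0,0,0]]'
python3 -m handwheel '[[-1,0.9,-0.1,0,0,0,0],[-1,0.7,-0.1,0,0,0,0],[-1,0.4,0,0,0,0,0],[-1,0,0,0,0,0,0],[-1,0,0,0,0,0,0]]'
python3 - <<'E'
from h import *
s=snapshot("side");c=s["color"][60:180,190:330,::-1]
print(get_obs()["tool_pos"]);cv2.imwrite("pics/s1raw.png",s["color"][:,:,::-1])
cv2.imwrite("pics/s1.png",cv2.resize(c,None,fx=5,fy=5,interpolation=cv2.INTER_CUBIC))
E
```

```text
clock: 9.6
tool_pos: [0.528, 0.1156, 0.2884]
orientation: [-180.0, 0.0, -90.1]
force: [0.4, 0.3, -1.1]
opening: 0.04
gripper_force: 30.0
clock: 10.22
tool_pos: [0.5278, 0.0931, 0.4134]
orientation: [-180.0, 0.0, -90.0]
force: [0.6, 0.4, -1.0]
opening: 0.0395
gripper_force: 30.0
clock: 10.85
tool_pos: [0.5402, -0.0202, 0.4251]
orientation: [-180.0, 0.0, -90.1]
force: [0.0, -0.2, -1.9]
opening: 0.0402
gripper_force: 30.0
clock: 11.48
tool_pos: [0.5527, -0.1326, 0.425]
orientation: [-180.0, 0.0, -90.1]
force: [0.5, -0.2, -0.9]
opening: 0.0398
gripper_force: 30.0
clock: 12.1
tool_pos: [0.5579, -0.1815, 0.4247]
orientation: [-180.0, 0.0, -90.0]
force: [-0.6, 0.9, -1.7]
opening: 0.0397
gripper_force: 30.0
[ 0.55787934 -0.18136276  0.42472819]
```

View pics/s1.png

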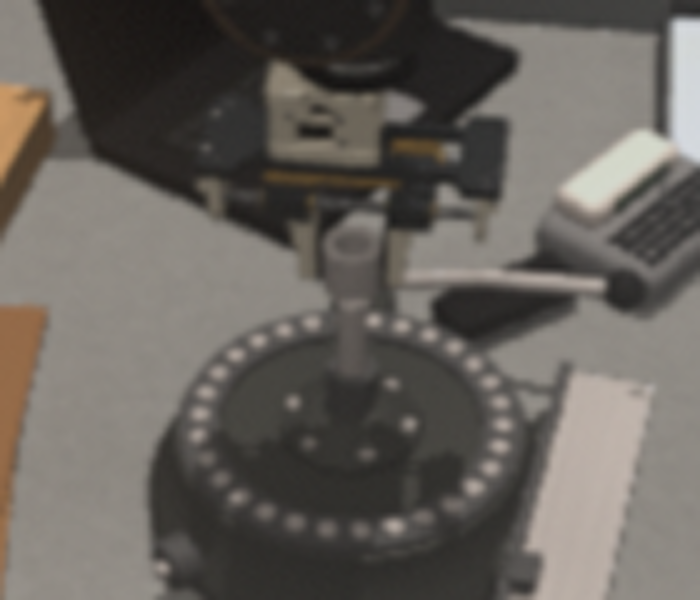

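```bash
python3 - <<'E'
from h import *
np.set_printoptions(precision=4,suppress=True)
s=snapshot("side")
print(proj(s,[.5579,-.1815,.276]),proj(s,[.5579,-.1815,.24]),proj(s,[.5588,-.1968,.212]),onz(s,(260.05,119.72),.212),onz(s,(260.1,108.8),.276))
g=cv2.cvtColor(s["color"],cv2.COLOR_RGB2GRAY);print(g[102:124,252:270])
E
```

```text
[260.1216 108.3733] [260.0224 116.8571] [260.2122 120.3257] [ 0.5597 -0.1999  0.212 ] [ 0.5577 -0.1793  0.276 ]
[[ 60  61  47  42  39  36  43  62  87  98  96  96  91  85  73  47  35  37]
 [ 64  62  43  33  32  35  60  97 124 132 131 131 131 126 106  60  35  35]
 [ 75  63  39  30  36  58  92 123 136 138 139 140 141 138 114  63  35  34]
 [ 87  62  38  44  63  87 107 119 120 121 124 127 134 131 106  63  50  49]
 [ 90  61  46  69  93 102 104 102 102 103 108 112 120 118  95  75  82  82]
 [ 90  63  62  89 102  95  90  89  90  90  93  99 107 102  81  77  97 100]
 [ 91  65  72 100 100  85  82  85  87  88  87  92 100  96  73  76 100 104]
 [ 90  66  74 104 105  89  84  84  88  87  88  93 101  94  70  76  99 105]
 [ 90  65  70  97 108 103  93  91  93  92  93  99 101  89  63  72  99 105]
 [ 89  65  62  86 101 105 103 103 104 103 102 102  96  78  59  73 100 105]
 [ 92  66  61  79  89  93  95  99 100  97  94  90  85  70  58  74  99 104]
 [ 91  67  59  78  84  86  90  91  91  90  86  83  81  70  61  80 100 106]
 [ 92  67  59  77  83  87  88  88  87  87  86  83  79  70  62  80 100 107]
 [100  78  66  78  84  87  88  88  88  86  85  83  79  69  62  81 100 106]
 [121 105  89  82  83  87  88  89  87  87  85  82  78  69  60  77  96 101]
 [136 129 115  92  84  86  87  87  86  87  84  83  79  70  61  69  82  96]
 [139 137 128 106  91  86  86  87  86  85  85  82  76  71  65  68  83 108]
 [139 138 135 122  98  88  91  92  93  94  93  87  75  69  66  65  78 110]
 [137 138 136 123  91  88 104 107 110 112 111  97  76  68  66  62  71 106]
 [132 131 128 114  83  80 100 109 112 107  99  89  74  69  67  62  72 103]
 [119 113 103  94  82  81  90  97  99  93  87  91 100  96  82  71  76 100]
 [134 125  96  86  85  87  87  90  90  87  91 117 145 139 104  84  86 102]]
```

```bash
python3 -m handwheel '[[-1,0.3,-0.05,0,0,0,0],[-1,0.37,0,0,0,0,0],[-1,0,0,0.5,0,0,0],[-1,0,0,0.5,0,0,0],[-1,0,0,0,0,0,0]]'
python3 -m handwheel '[[-1,0,0,0.15,0,0,0],[-1,0,0,0.15,0,0,0],[-1,0,0,0.15,0,0,0]]'
python3 -m handwheel '[[-1,0,0,0.15,0,0,0],[-1,0,0,0.15,0,0,0]]'
```

```text
clock: 12.82
tool_pos: [0.5587, -0.1985, 0.3978]
orientation: [179.8, 0.0, -90.1]
force: [-0.3, -0.8, -0.6]
opening: 0.0396
gripper_force: 30.0
clock: 13.2
tool_pos: [0.5592, -0.1985, 0.3884]
orientation: [-180.0, 0.0, -90.0]
force: [0.5, -0.2, -0.9]
opening: 0.0393
gripper_force: 30.0
clock: 13.45
tool_pos: [0.5591, -0.1986, 0.3807]
orientation: [-180.0, -0.0, -90.0]
force: [0.4, 0.6, -0.6]
opening: 0.0396
gripper_force: 30.0
```

```bash
python3 -m handwheel '[[-1,0,0,0.2,0,0,0],[-1,0,0,0.2,0,0,0],[-1,0,0,0.2,0,0,0],[-1,0,0,0.2,0,0,0]]'
python3 -m handwheel '[[-1,0,0,0.2,0,0,0],[-1,0,0,0.2,0,0,0],[-1,0,0,0.2,0,0,0],[-1,0,0,0.1,0,0,0]]'
```

```text
clock: 13.95
tool_pos: [0.5591, -0.1986, 0.3605]
orientation: [180.0, 0.0, -90.1]
force: [-0.3, -0.1, -0.8]
opening: 0.0397
gripper_force: 30.0
clock: 14.45
tool_pos: [0.5591, -0.1986, 0.343]
orientation: [180.0, 0.0, -90.1]
force: [0.2, -0.5, -1.2]
opening: 0.0397
gripper_force: 30.0
```

```bash
python3 -m handwheel '[[-1,0,0,0.1,0,0,0],[-1,0,0,0.1,0,0,0],[-1,0,0,0,0,0,0]]'
python3 -m handwheel '[[-1,0,0,0.08,0,0,0],[-1,0,0,0.04,0,0,0],[-1,0,0,0,0,0,0]]'
python3 -m handwheel '[[-1,0,0,0.04,0,0,0],[-1,0,0,0,0,0,0]]'
```

```text
clock: 14.82
tool_pos: [0.5591, -0.1986, 0.3383]
orientation: [180.0, 0.0, -90.1]
force: [-0.0, 0.9, -0.5]
opening: 0.0398
gripper_force: 30.0
clock: 15.2
tool_pos: [0.5591, -0.1986, 0.3353]
orientation: [180.0, 0.0, -90.1]
force: [-0.2, -0.3, -0.9]
opening: 0.0398
gripper_force: 30.0
clock: 15.45
tool_pos: [0.5592, -0.1986, 0.3347]
orientation: [-180.0, -0.0, -90.0]
force: [0.0, 1.0, 0.5]
opening: 0.0397
gripper_force: 30.0
```

```bash
python3 -m handwheel '[[-1,0,0,0.04,0,0,0],[-1,0,0,0,0,0,0]]'; python3 -m handwheel '[[-1,0,0,0.04,0,0,0],[-1,0,0,0,0,0,0]]'
```

```text
clock: 15.7
tool_pos: [0.5592, -0.1986, 0.3346]
orientation: [-180.0, -0.0, -90.0]
force: [-3.2, 2.3, 7.4]
opening: 0.0396
gripper_force: 30.0
clock: 15.95
tool_pos: [0.5591, -0.1985, 0.3346]
orientation: [-179.9, -0.0, -90.0]
force: [-6.3, 3.7, 14.6]
opening: 0.04
gripper_force: 30.0
```

```bash
python3 -m handwheel '[[-1,0,0,-0.07,0,0,0],[0.6,0,0,0,0,0,0],[0.6,0,0,0,0,0,0],[0.6,0,0,0,0,0,0],[0.6,0,0,0,0,0,0]]'
python3 -m handwheel '[[0.6,0,0,-0.1,0,0,0],[0.6,0,0,-0.3,0,0,0],[0.6,0,0,-0.6,0,0,0],[0.6,0,0,-1,0,0,0],[0.6,0,0,-1,0,0,0]]'
python3 -m handwheel '[[0.6,0,0,-1,0,0,0],[0.6,-0.5,0,-0.3,0,0,0],[0.6,-1,0,0,0,0,0],[0.6,-1,0,0,0,0,0],[0.6,-1,0,0,0,0,0]]'
python3 -m handwheel '[[0.6,-1,0,0,0,0,0],[0.6,-1,0,0,0,0,0],[0.6,-1,0,0,0,0,0],[0.6,-1,0,0,0,0,0],[0.6,-1,0,0,0,0,0]]'
python3 - <<'E'
from h import *
s=snapshot("side");t=snapshot("top")
a=s["color"][90:190,195:325,::-1];b=t["color"][140:240,270:400,::-1]
cv2.imwrite("pics/s2.png",np.hstack([cv2.resize(x,None,fx=3,fy=3,interpolation=cv2.INTER_CUBIC) for x in(a,b)]))
E
```

```text
clock: 16.58
tool_pos: [0.5592, -0.1986, 0.334]
orientation: [180.0, 0.0, -90.1]
force: [-0.2, 0.2, 0.1]
opening: 0.069
gripper_force: 0.0
clock: 17.2
tool_pos: [0.5592, -0.1986, 0.4112]
orientation: [-179.9, -0.0, -90.0]
force: [0.4, 0.1, 0.4]
opening: 0.0701
gripper_force: 0.0
clock: 17.82
tool_pos: [0.5589, -0.1097, 0.4415]
orientation: [180.0, 0.0, -90.1]
force: [-0.5, 0.2, 0.6]
opening: 0.0702
gripper_force: 0.0
clock: 18.45
tool_pos: [0.5589, 0.0153, 0.4415]
orientation: [180.0, 0.0, -90.0]
force: [-0.0, 0.1, 0.5]
opening: 0.0703
gripper_force: 0.0
```

View pics/s2.png

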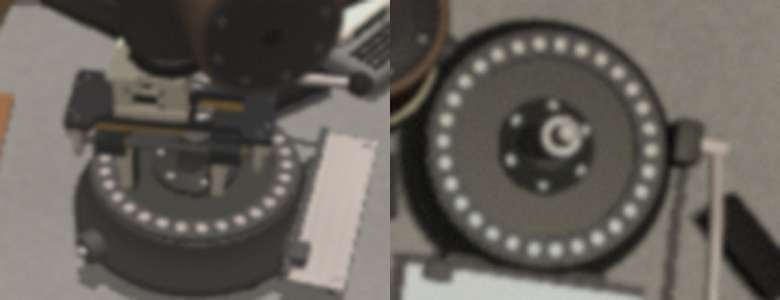

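The top crop shows the bright sleeve around the spindle tip at (563,135), so the spacer is seated. The gripper body is wide, so I'll check the blue bottle's position before descending at the handle.

```bash
python3 - <<'E'
from h import *
np.set_printoptions(precision=4,suppress=True)
im={n:cv2.imread(f"pics/{n}0.png") for n in("top","side")}
t=snapshot("top");s=snapshot("side")
for n,i,box in(("top",t,(130,120,170,160)),("side",s,(165,255,200,315))):
    x0,y0,x1,y1=box;h=cv2.cvtColor(im[n],cv2.COLOR_BGR2HSV)[y0:y1,x0:x1]
    m=cv2.inRange(h,(105,110,20),(130,255,255));ys,xs=np.nonzero(m);P=np.c_[xs+x0,ys+y0]
    print(n,len(P),P.min(0),P.max(0))
    # axis extremes: base-side
    r=cv2.minAreaRect(P.astype(np.float32));print(r,cv2.boxPoints(r))
b=P[P[:,1]>P[:,1].max()-2].mean(0);print("side base near edge",onz(s,b,0))
for p in((149,139),(154,146),(158,143)):print(p,onz(t,p,0),onz(t,p,.16))
E
```

```text
top 146 [142 132] [159 148]
((151.50001525878906, 141.50001525878906), (16.970561981201172, 9.899494171142578), 45.0) [[142. 139.]
 [149. 132.]
 [161. 144.]
 [154. 151.]]
side 84 [171 273] [183 299]
((180.45411682128906, 285.70355224609375), (23.380434036254883, 12.999909400939941), 67.16634368896484) [[169.9271 277.4518]
 [181.9082 272.4071]
 [190.9812 293.9553]
 [179.     299.    ]]
side base near edge [0.7272 0.3795 0.    ]
(149, 139) [0.7353 0.3915 0.    ] [0.6962 0.349  0.16  ]
(154, 146) [0.7105 0.3729 0.    ] [0.6744 0.3327 0.16  ]
(158, 143) [0.7215 0.3594 0.    ] [0.6841 0.3207 0.16  ]
```

```bash
python3 -m handwheel '[[0.6,-1,-0.1,0,0,0,0],[0.6,-1,-0.1,0,0,0,0],[0.6,-1,-0.1,0,0,0,0],[0.6,-1,-0.1,0,0,0,0],[0.6,-1,-0.1,0,0,0,0]]'
python3 -m handwheel '[[0.6,-1,-0.1,0,0,0,0],[0.6,-1,-0.1,0,0,0,0],[0.6,-1,-0.06,0,0,0,0],[0.6,-1,0,0,0,0,0],[0.6,-1,0,0,0,0,0]]'
python3 -m handwheel '[[0.6,-1,0,0,0,0,0],[0.6,-1,0,0,0,0,0],[0.6,-0.43,0,0,0,0,0.07],[0.6,0,0,0,0,0,1],[0.6,0,0,0.5,0,0,1]]'
python3 -m handwheel '[[0.6,0,0,1,0,0,0],[0.6,0,0,1,0,0,0],[0.6,0,0,1,0,0,0],[0.6,0,0,0.5,0,0,0],[0.6,0,0,0,0,0,0]]'
python3 - <<'E'
from h import *
np.set_printoptions(precision=4,suppress=True)
o=get_obs();print(o["tool_pos"],o["orientation"],o["clock"])
s=snapshot("side");t=snapshot("top")
for n,i,c in(("s",s,cen(s,(215,278,238,308),hi=60)),):
    P=np.array([onz(i,p[0],.036)[:2] for p in c],np.float32);print(cv2.minAreaRect(P))
cv2.imwrite("pics/s3.png",cv2.resize(s["color"][180:320,150:310,::-1],None,fx=4,fy=4,interpolation=cv2.INTER_CUBIC))
E
```

```text
clock: 19.27
tool_pos: [0.572, 0.1392, 0.4416]
orientation: [180.0, -0.0, -90.1]
force: [0.9, -0.6, -0.2]
opening: 0.07
gripper_force: 0.0
clock: 19.9
tool_pos: [0.5785, 0.2656, 0.4416]
orientation: [180.0, -0.0, -90.0]
force: [0.4, 0.1, 0.5]
opening: 0.07
gripper_force: 0.0
clock: 20.52
tool_pos: [0.5788, 0.3251, 0.43]
orientation: [-179.9, 0.1, -102.7]
force: [0.7, -0.1, -0.5]
opening: 0.0701
gripper_force: 0.0
clock: 21.15
tool_pos: [0.5786, 0.3246, 0.341]
orientation: [180.0, -0.1, -102.5]
force: [0.2, -0.0, 0.5]
opening: 0.0703
gripper_force: 0.0
[0.5786 0.3246 0.341 ] [ 179.9536   -0.0785 -102.4852] 21.15
((0.5861122608184814, 0.35823485255241394), (0.08486362546682358, 0.015883861109614372), 77.2977294921875)
```

View pics/s3.png

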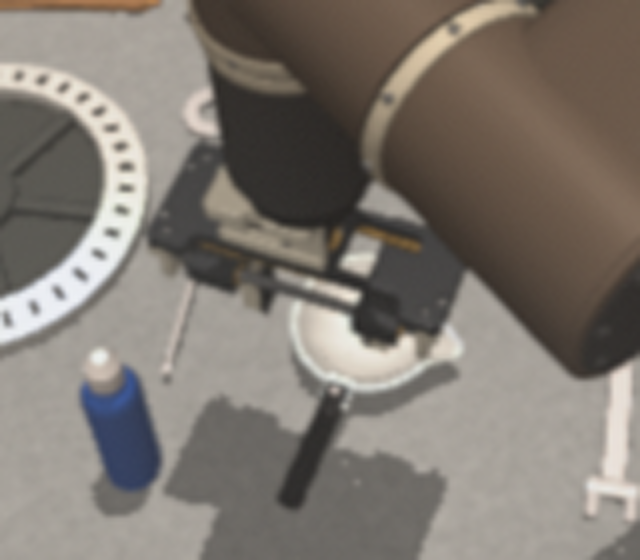

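The open gripper stands over the handle, at about (320,440) in the crop, and clear of the blue bottle. Descending.

```bash
python3 -m handwheel '[[0.3,0,0,0.5,0,0,0],[0.3,0,0,1,0,0,0],[0.3,0,0,1,0,0,0],[0.3,0,0,1,0,0,0],[0.2,0,0,1,0,0,0]]'
python3 -m handwheel '[[0,0,0,0.7,0,0,0],[0,0,0,0.5,0,0,0],[0,0,0,0.3,0,0,0],[0,0,0,0.12,0,0,0],[-0.3,0,0,0,0,0,0]]'
python3 -m handwheel '[[-0.45,0,0,0,0,0,0],[-0.45,0,0,0,0,0,0],[-0.5,0,0,0,0,0,0],[-0.53,0,0,0,0,0,0]]'
python3 -m handwheel '[[-0.56,0,0,0,0,0,0],[-0.58,0,0,0,0,0,0],[-0.6,0,0,0,0,0,0],[-0.62,0,0,0,0,0,0],[-1,0,0,0,0,0,0]]'
python3 -m handwheel '[[-1,0,0,0,0,0,0],[-1,0,0,0,0,0,0],[-1,0,0,0,0,0,0]]'
```

```text
clock: 21.88
tool_pos: [0.5786, 0.3246, 0.2283]
orientation: [-180.0, 0.0, -102.5]
force: [-0.9, -0.4, 0.3]
opening: 0.0536
gripper_force: 0.0
clock: 22.5
tool_pos: [0.5787, 0.3248, 0.189]
orientation: [-180.0, 0.0, -102.5]
force: [0.2, 0.5, -0.6]
opening: 0.0387
gripper_force: 0.0
clock: 23.0
tool_pos: [0.5786, 0.3247, 0.1888]
orientation: [-180.0, 0.0, -102.5]
force: [0.0, 0.1, 0.3]
opening: 0.0207
gripper_force: 0.0
clock: 23.62
tool_pos: [0.5786, 0.3247, 0.1887]
orientation: [-180.0, 0.0, -102.5]
force: [0.1, -0.3, -0.1]
opening: 0.0179
gripper_force: 30.0
clock: 24.0
tool_pos: [0.5786, 0.3247, 0.1887]
orientation: [-180.0, 0.0, -102.5]
force: [0.4, -0.5, 0.1]
opening: 0.018
gripper_force: 30.0
```

```bash
python3 -m handwheel '[[-1,0,0,-0.1,0,0,0],[-1,0,0,-0.2,0,0,0],[-1,0,0,-0.3,0,0,0],[-1,0,0,-0.2,0,0,0],[-1,0,0,-0.1,0,0,0]]'
python3 -m handwheel '[[-1,0,0,-0.1,0,0,0],[-1,0,0,0,0,0,0]]'
python3 - <<'E'
from h import *
s=snapshot("side");t=snapshot("top")
a=s["color"][225:315,200:310,::-1];b=t["color"][145:235,130:240,::-1]
cv2.imwrite("pics/s4.png",np.hstack([cv2.resize(x,None,fx=3.5,fy=3.5,interpolation=cv2.INTER_CUBIC) for x in(a,b)]))
E
```

```text
clock: 24.62
tool_pos: [0.5787, 0.3247, 0.2118]
orientation: [-180.0, 0.0, -102.5]
force: [0.7, -0.1, -2.1]
opening: 0.0176
gripper_force: 30.0
clock: 24.88
tool_pos: [0.5786, 0.3246, 0.2138]
orientation: [-180.0, 0.0, -102.5]
force: [0.3, 0.3, -1.2]
opening: 0.0173
gripper_force: 30.0
```

View pics/s4.png

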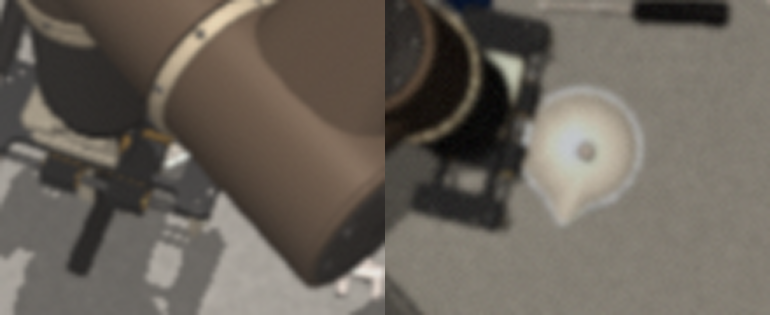

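The top crop shows the ball centred at (587,151) in the lifted pan, and the wrist force matches the pan's weight. Now a gentle lift and carry.

```bash
python3 -m handwheel '[[-1,0,0,-0.15,0,0,0],[-1,0,0,-0.3,0,0,0],[-1,0,0,-0.5,0,0,0],[-1,0,0,-0.6,0,0,0],[-1,0,0,-0.6,0,0,0]]' >/dev/null
python3 -m handwheel '[[-1,0,0,-0.6,0,0,0],[-1,0,0,-0.6,0,0,0],[-1,0,0,-0.6,0,0,0],[-1,0,0,-0.6,0,0,0],[-1,0,0,-0.6,0,0,0]]' >/dev/null
python3 -m handwheel '[[-1,0,0,-0.6,0,0,0],[-1,0,0,-0.5,0,0,0],[-1,0,0,-0.5,0,0,0],[-1,0,0,-0.3,0,0,0],[-1,0,0,-0.2,0,0,0]]'
python3 -m handwheel '[[-1,0.05,0,0,0,0,0],[-1,0.1,0.01,0,0,0,0],[-1,0.15,0.02,0,0,0,0],[-1,0.2,0.02,0,0,0,0],[-1,0.25,0.03,0,0,0,0]]' >/dev/null
python3 -m handwheel '[[-1,0.3,0.03,0,0,0,0],[-1,0.35,0.04,0,0,0,0],[-1,0.4,0.04,0,0,0,0],[-1,0.45,0.05,0,0,0,0],[-1,0.45,0.05,0,0,0,0]]' >/dev/null
python3 -m handwheel '[[-1,0.45,0.05,0,0,0,0],[-1,0.45,0.05,0,0,0,0],[-1,0.45,0.05,0,0,0,0],[-1,0.45,0.05,0,0,0,0],[-1,0.45,0.05,0,0,0,0]]'
python3 -m handwheel '[[-1,0.45,0.05,0,0,0,0],[-1,0.45,0.05,0,0,0,0],[-1,0.45,0.05,0,0,0,0],[-1,0.45,0.05,0,0,0,0],[-1,0.45,0.05,0,0,0,0]]' >/dev/null
python3 -m handwheel '[[-1,0.45,0.05,0,0,0,0],[-1,0.45,0.05,0,0,0,0],[-1,0.45,0.05,0,0,0,0],[-1,0.45,0.05,0,0,0,0],[-1,0.4,0.05,0,0,0,0]]' >/dev/null
python3 -m handwheel '[[-1,0.35,0.04,0,0,0,0],[-1,0.3,0.04,0,0,0,0],[-1,0.3,0.04,0,0,0,0],[-1,0.25,0.03,0,0,0,0],[-1,0.2,0.02,0,0,0,0]]' >/dev/null
python3 -m handwheel '[[-1,0.15,0.02,0,0,0,0],[-1,0.1,0.01,0,0,0,0],[-1,0.05,0,0,0,0,0],[-1,0,0,0,0,0,0]]'
python3 - <<'E'
from h import *
np.set_printoptions(precision=4,suppress=True)
t=snapshot("top");cv2.imwrite("pics/t5.png",t["color"][:,:,::-1])
g=get_obs();print(g["tool_pos"],g["moment"])
print(proj(t,[g["tool_pos"][0]-.0179,g["tool_pos"][1]-.0787,.21]))
E
```

```text
clock: 26.85
tool_pos: [0.5786, 0.3246, 0.3952]
orientation: [180.0, 0.0, -102.5]
force: [-0.2, -0.1, -1.1]
opening: 0.0178
gripper_force: 30.0
clock: 28.72
tool_pos: [0.5385, 0.206, 0.3949]
orientation: [-180.0, 0.0, -102.5]
force: [-0.0, -0.5, -1.6]
opening: 0.0177
gripper_force: 30.0
clock: 31.1
tool_pos: [0.4884, 0.0604, 0.3949]
orientation: [180.0, -0.0, -102.5]
force: [-0.2, -0.9, -2.0]
opening: 0.0177
gripper_force: 30.0
[0.4885 0.0605 0.3949] [ 0.1446  0.064  -0.0353]
[267.6693 212.716 ]
```

View pics/t5.png

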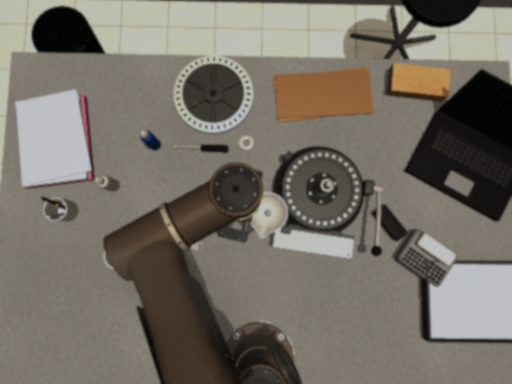

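The ball is still mid-pan at about (268,212). Next, the quarter turn.

```bash
python3 -m handwheel '[[-1,0,0,0,0,0,-0.1],[-1,0,0,0,0,0,-0.2],[-1,0,0,0,0,0,-0.3],[-1,0,0,0,0,0,-0.4],[-1,0,0,0,0,0,-0.5]]' >/dev/null
python3 -m handwheel '[[-1,0,0,0,0,0,-0.6],[-1,0,0,0,0,0,-0.6],[-1,0,0,0,0,0,-0.6],[-1,0,0,0,0,0,-0.6],[-1,0,0,0,0,0,-0.6]]' >/dev/null
python3 -m handwheel '[[-1,0,0,0,0,0,-0.6],[-1,0,0,0,0,0,-0.6],[-1,0,0,0,0,0,-0.6],[-1,0,0,0,0,0,-0.6],[-1,0,0,0,0,0,-0.6]]'
python3 -m handwheel '[[-1,0,0,0,0,0,-0.6],[-1,0,0,0,0,0,-0.6],[-1,0,0,0,0,0,-0.6],[-1,0,0,0,0,0,-0.6],[-1,0,0,0,0,0,-0.6]]' >/dev/null
python3 -m handwheel '[[-1,0,0,0,0,0,-0.6],[-1,0,0,0,0,0,-0.6],[-1,0,0,0,0,0,-0.6],[-1,0,0,0,0,0,-0.6],[-1,0,0,0,0,0,-0.6]]' >/dev/null
python3 -m handwheel '[[-1,0,0,0,0,0,-0.6],[-1,0,0,0,0,0,-0.5],[-1,0,0,0,0,0,-0.4],[-1,0,0,0,0,0,-0.3],[-1,0,0,0,0,0,-0.2]]' >/dev/null
python3 -m handwheel '[[-1,0,0,0,0,0,-0.1],[-1,0,0,0,0,0,-0.1],[-1,0,0,0,0,0,0]]'
python3 - <<'E'
from h import *
from scipy.optimize import least_squares
np.set_printoptions(precision=4,suppress=True)
t=snapshot("top");s=snapshot("side");g=get_obs();p=g["tool_pos"];print(p,g["orientation"])
a=np.radians(g["orientation"][2]);X=[p[0]+.0805*np.cos(a),p[1]+.0805*np.sin(a),.237]
for n,i in(("top",t),("side",s)):
    u=proj(i,X);print(n,u)
    x,y=u.round().astype(int);c=cen(i,(x-32,y-28,x+32,y+40),lo=170)
    P=np.array([onz(i,q[0],.237)[:2] for q in c]);f=least_squares(lambda q:np.hypot(*(P-q[:2]).T)-q[2],[*X[:2],.058],loss="soft_l1",f_scale=.001).x
    L=P[np.argmax(np.hypot(*(P-f[:2]).T))];d=L-f[:2];print("exp",X[:2],"fit",f,"lip",L,np.hypot(*d),np.degrees(np.arctan2(d[1],d[0])))
    cv2.imwrite(f"pics/{n}6.png",i["color"][:,:,::-1])
E
```

```text
clock: 33.02
tool_pos: [0.4884, 0.0604, 0.3949]
orientation: [180.0, 0.0, -57.3]
force: [0.3, 0.1, -1.7]
opening: 0.0179
gripper_force: 30.0
clock: 35.28
tool_pos: [0.4884, 0.0604, 0.3949]
orientation: [180.0, 0.0, -8.3]
force: [-0.6, 0.7, -2.1]
opening: 0.0175
gripper_force: 30.0
[0.4884 0.0604 0.3949] [179.9998  -0.0006  -8.2808]
top [245.1113 177.9113]Traceback (most recent call last):
  File "<stdin>", line 8, in <module>
  File "h.py", line 20, in cen
    c=max(cs,key=cv2.contourArea).astype(float)
      ~~~^^^^^^^^^^^^^^^^^^^^^^^^
ValueError: max() iterable argument is empty
```

```bash
python3 - <<'E'
from h import *
np.set_printoptions(precision=4,suppress=True,linewidth=200)
t=snapshot("top");s=snapshot("side")
p=get_obs()["tool_pos"];a=np.radians(-8.28);X=[p[0]+.0805*np.cos(a),p[1]+.0805*np.sin(a),.237]
for i in(t,s):
    x,y=proj(i,X).round().astype(int);g=cv2.cvtColor(i["color"],cv2.COLOR_RGB2GRAY);print(x,y);print(g[y-32:y+36:3,x-30:x+40:3])
E
```

```text
245 178
[[ 22  24  29  30  58 121 118 118 132 177 159 168 174 122 123 125 122 125 122 120 125 123 126 127]
 [ 16  17  21  21  43 119 123 119 121 126 150 150 126 123 123 122 124 124 124 124 121 124 126 125]
 [ 89  87  75  60  86 119 120 121 123 121 124 121 122 123 125 127 124 125 125 125 125 126 123 130]
 [123 121 121 120 122 118 119 119 119 124 125 118 126 124 124 125 122 122 126 123 124 117  80  68]
 [125 120 121 121 119 119 121 119 123 129 131 125 124 125 123 126 125 123 126 123 125 106  52  43]
 [119 122 120 121 116 111 113 128 150 155 154 157 160 147 127 125 123 125 124 124 126 110  68  32]
 [122 123 117 101  75  66  65  64  69  76  92 129 140 142 158 131 123 127 127 126 123 124  61  23]
 [117 110  74  62  49  39  37  39  40  46  52  69 104 142 140 159 130 127 128 125 127  98  28  20]
 [110  72  53  43  54  38  39  40  49  74  39  39  65  91 137 142 154 128 125 128 114  46  23  21]
 [ 70  52  36  44  52  41  42  39  39  41  43  39  38  63  92 136 157 132 125 127  91  26  21  32]
 [ 56  38  37  37  43  47  50  51  50  47  41  40  40  45  70 119 141 154 126 121  55  24  21  47]
 [ 
[... 2771 characters left out ...]
1  56]
 [155 128 101 102 102  88  61  62  71  90  95  91  77  68  79  92 108 114 116 107  96  93  57  80]
 [154 151 116 125 134 101  99  89  59  56  60  62  63  63  63  63  61  62  62  71  90 100  98  98]
 [155 154 156 156 155 151 116 102 101  98  89  73  65  59  59  60  67  73  91  96  98 102 140 141]
 [157 154 155 153 155 156 158 156 119 108 100  99 101  99 101 100 103 101  98 110 142 154 152 132]
 [153 153 155 155 157 155 155 156 152 153 151 142 144 142 131 145 141 149 152 151 153 155 152 106]
 [152 154 153 152 157 154 153 153 153 156 156 151 158 152 155 154 153 152 153 153 153 150 151 131]
 [156 155 155 155 152 154 155 153 152 150 154 154 154 154 152 153 151 150 154 153 150 150 154 152]]
```

```bash
python3 -m handwheel '[[-1,0,0,0,0,0,-0.04],[-1,0,0,0,0,0,-0.04],[-1,0,0,0,0,0,0]]'
cat > pan.py <<'E'
from h import *
from scipy.optimize import least_squares
np.set_printoptions(precision=4,suppress=True)
s=snapshot("side");g=get_obs();p=g["tool_pos"];a=np.radians(g["orientation"][2]);und=p[2]-.1887
X=np.array([p[0]+.0805*np.cos(a),p[1]+.0805*np.sin(a)])
print("tcp",p,g["orientation"],"exp dish",X,"underside",und)
u=proj(s,[*X,und+.031]);x,y=u.round().astype(int)
c=cen(s,(x-32,y-30,x+30,y+30),lo=150)
P=np.array([onz(s,q[0],und+.031)[:2] for q in c])
r=least_squares(lambda q:np.hypot(*(P-q).T)-.0585,X,loss="cauchy",f_scale=.001);d=np.hypot(*(P-r.x).T)-.0585
print("rim fit",r.x,(abs(d)<.0015).sum(),len(P))
b=proj(s,[*X,und+.014]);bx,by=b.round().astype(int)
gr=cv2.cvtColor(s["color"],cv2.COLOR_RGB2GRAY)[by-6:by+7,bx-6:bx+7].astype(float)
w=np.clip(190-gr,0,None);Y,Z=np.mgrid[by-6:by+7,bx-6:bx+7]
print("ball exp",b,"dark centroid",(Z*w).sum()/w.sum(),(Y*w).sum()/w.sum());print(gr.astype(int))
cv2.imwrite("pics/last_s.png",s["color"][:,:,::-1])
E
python3 pan.py
```

```text
clock: 35.85
tool_pos: [0.4884, 0.0604, 0.3949]
orientation: [180.0, 0.0, -7.8]
force: [-0.3, 0.8, -2.5]
opening: 0.0176
gripper_force: 30.0
tcp [0.4884 0.0604 0.3949] [-179.9994   -0.0004   -7.7916] exp dish [0.5682 0.0495] underside 0.20622494632496616
rim fit [0.5653 0.0461] 194 378
ball exp [247.5786 170.4141] dark centroid 250.8131188118812 171.85272277227722
[[217 221 224 225 226 226 227 227 227 227 225 222 219]
 [220 223 225 226 227 227 227 228 227 227 225 224 211]
 [222 224 226 227 227 225 225 224 225 227 227 223 192]
 [222 225 227 226 220 208 203 201 212 226 227 215 165]
 [222 225 224 215 195 192 191 183 193 220 226 201 130]
 [221 223 218 193 171 175 178 168 172 201 220 190 108]
 [220 221 213 183 152 154 156 149 154 187 207 167  89]
 [219 220 213 181 135 124 125 124 148 193 197 143  74]
 [216 217 205 169 127 111 107 117 160 206 196 131  65]
 [215 216 211 189 157 140 129 140 179 213 195 127  64]
 [212 214 214 211 202 185 161 174 204 217 197 138  79]
 [208 209 210 214 214 210 202 206 216 216 195 146 105]
 [203 207 209 210 209 212 213 215 216 212 192 152 119]]
```

```bash
python3 -m handwheel '[[-1,0,0.05,0,0,0,0],[-1,0.01,0.1,0,0,0,0],[-1,0.02,0.15,0,0,0,0],[-1,0.03,0.2,0,0,0,0],[-1,0.04,0.25,0,0,0,0]]' >/dev/null
python3 -m handwheel '[[-1,0.05,0.3,0,0,0,0],[-1,0.05,0.35,0,0,0,0],[-1,0.06,0.41,0,0,0,0],[-1,0.06,0.41,0,0,0,0],[-1,0.06,0.41,0,0,0,0]]' >/dev/null
python3 -m handwheel '[[-1,0.06,0.41,0,0,0,0],[-1,0.06,0.41,0,0,0,0],[-1,0.06,0.41,0,0,0,0],[-1,0.06,0.41,0,0,0,0],[-1,0.06,0.41,0,0,0,0]]'
python3 -m handwheel '[[-1,0.06,0.41,0,0,0,0],[-1,0.06,0.41,0,0,0,0],[-1,0.05,0.35,0,0,0,0],[-1,0.05,0.3,0,0,0,0],[-1,0.05,0.25,0,0,0,0]]' >/dev/null
python3 -m handwheel '[[-1,0.04,0.2,0,0,0,0],[-1,0.03,0.15,0,0,0,0],[-1,0.03,0.1,0,0,0,0],[-1,0.02,0.05,0,0,0,0],[-1,0,0,0,0,0,0]]'
python3 pan.py; python3 - <<'E'
from h import *
t=snapshot("top");s=cv2.imread("pics/last_s.png")
a=s[85:185,190:320];b=t["color"][130:230,260:390,::-1]
cv2.imwrite("pics/f.png",np.hstack([cv2.resize(x,None,fx=3,fy=3,interpolation=cv2.INTER_CUBIC) for x in(a,b)]))
E
```

```text
clock: 37.78
tool_pos: [0.4894, -0.0585, 0.3949]
orientation: [180.0, -0.0, -7.8]
force: [-0.1, 0.3, -0.5]
opening: 0.0179
gripper_force: 30.0
clock: 39.02
tool_pos: [0.4916, -0.1141, 0.3949]
orientation: [-180.0, 0.0, -7.8]
force: [-0.1, -0.8, -2.9]
opening: 0.0177
gripper_force: 30.0
tcp [ 0.4916 -0.1141  0.3949] [-179.999    -0.0034   -7.7864] exp dish [ 0.5713 -0.125 ] underside 0.20622451234698266
rim fit [ 0.5708 -0.1316] 148 351
ball exp [253.9559 132.0101] dark centroid 256.39428571428573 132.30857142857144
[[197 202 206 211 212 215 216 217 218 219 213 186 126]
 [201 206 211 215 217 218 218 219 219 219 213 182 110]
 [204 209 214 217 217 216 214 214 217 219 214 181 100]
 [206 210 215 216 207 195 191 192 197 211 213 178  96]
 [207 211 215 208 189 175 175 169 170 190 203 170  96]
 [206 210 210 195 164 152 155 152 153 181 199 169 111]
 [205 208 207 189 147 125 126 126 147 186 200 172 123]
 [203 206 204 186 138 106 100 108 145 193 206 183 135]
 [200 204 204 187 148 117 106 111 143 183 205 187 139]
 [197 201 202 196 176 149 139 142 165 194 205 186 138]
 [191 196 198 197 195 187 185 187 194 203 205 185 141]
 [187 192 195 197 197 192 194 200 199 199 200 184 152]
 [175 186 190 192 194 192 192 195 192 185 178 168 152]]
```

View pics/f.png

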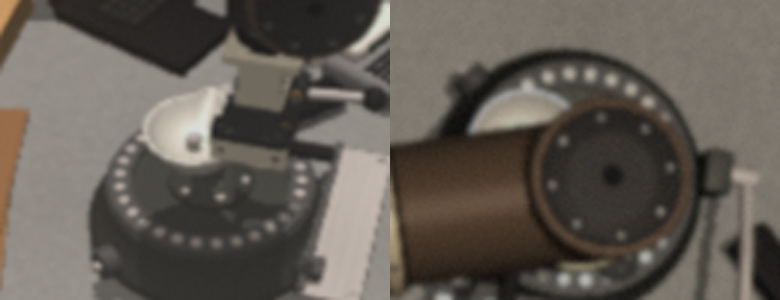

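The side crop shows the ball mid-pan at (193,143), and the dish stands left of the spindle. I'll make the small x correction and lower gently.

```bash
python3 -m handwheel '[[-1,-0.03,0,0,0,0,0],[-1,-0.04,0,0.05,0,0,0],[-1,-0.03,0,0.1,0,0,0],[-1,0,0,0.12,0,0,0],[-1,0,0,0.12,0,0,0]]'
python3 -m handwheel '[[-1,0,0,0.1,0,0,0],[-1,0,0,0.08,0,0,0],[-1,0,0,0.05,0,0,0],[-1,0,0,0,0,0,0],[-1,0,0,0,0,0,0]]'
python3 -m handwheel '[[-1,0,0,0,0,0,0],[-1,0,0,0,0,0,0],[-1,0,0,0,0,0,0],[-1,0,0,0,0,0,0],[-1,0,0,0,0,0,0]]'
python3 pan.py
```

```text
clock: 39.75
tool_pos: [0.489, -0.1138, 0.3849]
orientation: [180.0, 0.0, -7.8]
force: [0.4, -0.1, -2.4]
opening: 0.0178
gripper_force: 30.0
clock: 40.38
tool_pos: [0.4891, -0.1138, 0.3795]
orientation: [-180.0, -0.0, -7.8]
force: [0.6, 0.1, -2.7]
opening: 0.0178
gripper_force: 30.0
clock: 41.0
tool_pos: [0.4891, -0.1138, 0.3794]
orientation: [180.0, -0.0, -7.8]
force: [-0.2, 0.8, -0.5]
opening: 0.0182
gripper_force: 30.0
tcp [ 0.4891 -0.1138  0.3794] [179.9997   0.0029  -7.7909] exp dish [ 0.5688 -0.1247] underside 0.19070282617228493
rim fit [ 0.5679 -0.1319] 128 329
ball exp [254.7026 135.6026] dark centroid 257.7802882742501 135.91858200233736
[[201 206 211 214 217 218 218 219 219 219 211 183 118]
 [204 210 214 218 218 219 218 219 220 219 211 175  98]
 [207 213 217 218 216 211 205 208 216 219 205 159  82]
 [209 213 216 211 197 188 186 184 197 212 202 154  79]
 [209 213 213 200 173 168 170 163 171 196 201 160  87]
 [207 211 210 189 148 142 146 140 152 187 196 157  97]
 [206 208 207 182 133 113 112 112 140 185 195 160 114]
 [204 206 205 186 141 106  97 105 148 197 206 177 126]
 [201 203 203 199 177 147 136 142 169 204 209 183 129]
 [197 197 199 204 201 192 190 190 197 207 207 181 129]
 [192 193 197 203 204 204 205 205 207 208 205 182 136]
 [187 190 196 200 202 201 203 203 201 200 194 181 151]
 [164 179 189 192 192 191 192 192 185 173 166 156 138]]
```

```bash
python3 -c "
from plant import *
print(close_job())"
```

```text
the job is handed in; nothing more can be done
None
```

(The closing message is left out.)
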